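# Set a worktop hob's blank heat selector by its clicks and start it

### The job

The heat selector on the worktop hob, a plain black knob, has no marks, so it has to be set by feel: turn it anticlockwise back to its end stop without forcing it, then clockwise to the fourth click from that stop. Then press the orange start key fully down and let it go, leaving the hob running at that setting. Do not press the key before the selector is set, and leave the pan and the other kitchen things as they stand.

Things in the scene. Friction and masses are not known exactly. Their poses are not given: they have to be found in the camera images.
- hob: White worktop hob, fixed, 280 (x) by 440 (y) mm, enamel top 60 mm above the worktop. Origin: centre of its underside; z up. A round cooking plate (190 mm across, 12 mm high) lies towards its -y side; the control deck at its +y end carries the selector (at x -50, y +150 mm) and the start key (x +65, y +150 mm). Its place and yaw vary.
- selector_axis (a point): On the selector's vertical turning axis, at the level of the enamel deck. The selector is a plain round black knob, 42 mm across, finely fluted, with no pointer or mark; it stands from 3 to 35 mm above this point. Grip it across its diameter from above, TCP about 24 mm above this point. Its angle is not measured. Clockwise seen from above leads away from the end stop.
- selector_top (a point): Centre of the knob's flat top, 35 mm above the deck. Eight clicks follow the rest position at the stop, evenly spaced, but by how much (18 to 36 degrees) is not known beforehand. Each is a hump that resists with 0.15 to 0.25 N m, then pulls the knob on into the next valley, where it centres itself when let go. It starts two to five clicks from the stop; it keeps its click while not held.
- selector_stop (a point): Where the end stop sits, on the axis 30 mm below the deck, out of sight. The stop bites 2 degrees anticlockwise of the rest position. The whole switch is held by a torsion spring of 5 N m per rad, so against the stop it winds up that much; over 0.65 N m either way damages it. 0.35 N m already tells the stop from a click. Let go there, the knob springs back to rest.
- spring_point (a point): A point hidden inside the hob, 80 mm along the hob's x from the selector's axis, 30 mm above the worktop. It moves along the hob's y by 0.1 mm per radian of wind-up of the switch's spring, too little to be measured; used only for judging.
- start_key (a joint): Travel of the orange start key, m, 0 up and 0.006 fully down; it is sprung, about 5 N fully down, and comes up again by itself.
- start_key_top (a point): Centre of the top face of the orange start key, a round push key 30 mm across in an aluminium collar (46 mm across, 12 mm high); the top stands 22 mm above the deck when up and moves straight down 6 mm.
- follower_point (a point): A point on the switch's follower hidden inside the hob, on the selector's axis 30 mm below the deck. It moves up by 0.1 mm per radian of the selector, far too little to be measured; used only for judging.
- pan: Yellow open saucepan, 170 mm across, 75 mm high, with two short black grips, standing on the cooking plate. Origin: centre of its underside. Leave alone.
- mug: Blue mug, 80 mm across, 90 mm high. Origin: centre of its underside. Leave alone.
- oil: Green oil bottle, 64 mm across, 200 mm high. Origin: centre of its underside. Leave alone.
- jar: Amber jar with a steel cap, 72 mm across, 110 mm high. Origin: centre of its underside. Leave alone.
- bowl: White bowl, 150 mm across, 65 mm high. Origin: centre of its underside. Leave alone.
- spatula: Spatula lying on the worktop, handle to its own -x. Origin: centre of its underside. Leave alone.
- flowerpot: Terracotta pot with a small plant, 90 mm across, about 105 mm high. Origin: centre of its underside. Leave alone.

How it is judged:
On the way, in this order (a step that is already met when the one before it is completed fails the run):
1. the selector is turned back to its end stop (z of follower_point in the frame of hob below 0.0300105 m), for 0.1 s.
2. the selector stands at the fourth click from the stop (z of follower_point in the frame of hob between 0.0301486 and 0.0301726 m), for 0.3 s.
3. the start key is pressed fully down (all of step 2 and value of joint start_key above 0.005 m), for 0.05 s.
At the end, for the whole second after the job is handed in: The selector rests at the fourth click from its stop (within 0.12 rad of that click's centre) and the start key is up again (under 1.5 mm of travel) (all of step 2 and value of joint start_key below 0.0015 m); the robot touches nothing.
It fails at once if the selector is forced (more than about 0.65 N m on the knob) (y of spring_point in the frame of hob below 0.149987 m or y of spring_point in the frame of hob above 0.150013 m).
It fails at once if the start key is pressed while the selector is not at the fourth click (value of joint start_key above 0.003 m and not (z of follower_point in the frame of hob between 0.0301486 and 0.0301726 m)).
It fails at once if the pan or another kitchen thing is moved more than 20 mm (distance of any of pan, mug, oil, jar, bowl, spatula, flowerpot from where it was at the start of the episode above 0.02 m).
It also fails if it takes over 69 s, if anything falls off the work surface, if the arm or the gripper's body presses on something with over 40 N, if the wrist force passes 120 N, or if a joint passes its speed limit or range.

### The arm

A 6-joint arm with a two-finger parallel gripper is mounted at the origin on the work surface. World frame = base frame: x ahead of the robot, y to its left, z up, the work surface at z = 0. Lengths are in m, angles in rad, forces in N, time in s.
With the tool pointing down it reaches from about 0.4 to 0.825 m from the base axis. Payload 7 kg.
Tool frame: the origin (TCP) lies between the finger pads, 19 mm behind the fingertips; this is the grasp point; z points along the fingers, y is the line along which they close (so a half turn about z gives the same grasp; the last joint's range is limited). The gripper opens to 85 mm and grips with 20 to 120 N. Pads are 22 mm wide; open, the fingers measure 114 mm over their backs; the gripper's body (76 mm by 85 mm) begins 54 mm behind the grasp point. The pads swing forward as they close: fully open they stand 13 mm farther back than shut.
Start: joints at [1.584, 0.359, 0.012, 0, -1.224, -0.288], TCP at [0.183, 0.65, 0.25] pointing down, gripper open.
Joint ranges: [-3.07, 3.07], [-1.43, 2.12], [-1.02, 1.25], [-3.03, 1.67], [-3.05, -0], [-3.03, 3.03]. Speed limits (rad/s): [2.39, 2.39, 3.01, 3.14, 3.14, 3.14].

### API

Orientations are given as a unit quaternion [w, x, y, z].
In Python, from bench import arm, camera, get_calibration, ticket, silhouettes gives the robot as it stands.
- The arm moves only by the tool apply_moves, never from a script. Its argument "increments" is a list of rows, each a list of 3 entries, a list of its own where there are three numbers: the shift along the world's x, y, z in units of 25 mm (1.0 is 25 mm), then the turn, a rotation vector about the world's x, y, z in units of 8 degrees (1.0 is 8 degrees), then the finger opening in mm, from 0 to 85.4. A call has 1 to 10 rows; each row shifts and turns the commanded pose from where the row before left it; what a row does not reach is not made up. A row lasts 1/8 s, in which the tool goes at most 62.5 mm and 10.7 degrees, less where a joint would pass 70% of its speed; a pose out of reach is approached as far as the arm can. A call is refused whole if a number of a shift passes 1 or a number of a turn 1, either way. A call with a gripper value outside its range is refused whole. The fingers move at their own pace and stop on an object; the grip force is fixed at half the most. Time passes only in rows, so rows that do not move let the fingers close. It gives the time, the measured TCP pose, the force, the opening and the grip force at its end, in the units of the state.
- arm.get_state(): the state, without advancing time (a new reading comes with each control period).
- camera(name): name is "side" or "top" or "wrist"; returns the picture (420x560x3 uint8, red, green, blue); there is no depth.
- get_calibration(name): a dict with "mtx" (3x3 intrinsics, pixels), "distortion" ([k1, k2, p1, p2, k3] as OpenCV has them; the pictures are not rectified), "eye" and "rotation" of the camera in the world; the wrist camera has in their place "tool_from_camera" (4x4, takes a point from camera to tool coordinates, whose origin is the TCP and whose axes are the flange's). Camera axes: x right, y up, looking along -z (the intrinsics and any distortion apply to the point x, -y, -z); pixel columns grow to the right and rows downward; lengths in m; the calibration is good to about 2 mm. A picture is of the moment at which its call begins: read the wrist's pose just before it. get_calibration takes no time and is no camera call.
- ticket.hand_in(): hands the job in; it is judged then, once.
Trained networks look in the newest picture that a camera, given by its name, has taken for a name from the list of things; names that differ only in an ending like _2 or _b are one class to them, and where a whole thing is asked for, a point or a joint stands for the part that bears it (a point fixed in the world has none). Each returns a list of dicts, best first, with "conf" (0 to 1); they miss things now and then, are a little off and sometimes report something else, mostly with a low value. They report only what shows in the picture. A call takes as long as a camera call.
- silhouettes(camera, query): "mask" (420x560 bool, what is visible of it) and "rect" ([left, top, right, bottom] in pixels, round what is visible of it).
The state is a dict: "t": time; "joint_pos": joint angles; "qd": joint speeds; "joint_torque": joint torques, N m; "tcp_pos": TCP position; "eef_rot": TCP orientation; "force": force on the tool from outside, world axes, zero at the start; "moment": the same for the moment, N m; "opening": finger opening in m; "gripper_force": force on a finger pad.
Only numpy, scipy, OpenCV 4.12 (cv2) and the standard library are available. Lean on these libraries where they do the work, as an engineer would, in place of code of your own. Each camera call takes 0.05 s, during which the arm holds its last target. There are 200 camera calls.

## Working session

There is one attempt and no reset: what is moved stays moved. The work goes in short steps, Python scripts to look and compute and a tool call to move; the robot and the scene stay as the last step left them, time stands still between calls to the robot, and variables do not carry over. Pictures are saved under pics/ and viewed, at most 10 in all, crops included, and the job is handed in when it is done.

Besides the shell and the picture viewer there is one more tool, called as name(argument=value, ...), one argument or row to a line, values as JSON. apply_moves: Moves the arm, as the interface text tells. Its arguments: {"type":"object","properties":{"increments":{"type":"array","items":{"type":"array"}}},"required":["increments"]}

```bash
mkdir -p pics; ls; cat > h.py <<'E'
import numpy as np, cv2
from bench import arm, camera, get_calibration, ticket, silhouettes
from scipy.spatial.transform import Rotation as R
def pose(name):
    c=get_calibration(name)
    if name!='wrist': return c,np.array(c['eye']),np.array(c['rotation'])
    s=arm.get_state(); q=s['eef_rot']; T=np.eye(4); T[:3,:3]=R.from_quat([q[1],q[2],q[3],q[0]]).as_matrix(); T[:3,3]=s['tcp_pos']
    T=T@np.array(c['tool_from_camera']); return c,T[:3,3],T[:3,:3]
def ray(name,px,p=None):
    c,e,Rm=p or pose(name)
    u=cv2.undistortPoints(np.array([[px]],float),np.array(c['mtx']),np.array(c['distortion']))[0,0]
    d=Rm@np.array([u[0],-u[1],-1]); return e,d/np.linalg.norm(d)
def plane(name,px,z,p=None):
    e,d=ray(name,px,p); return e+d*(z-e[2])/d[2]
def tri(rays):
    A=0;b=0
    for e,d in rays:
        P=np.eye(3)-np.outer(d,d); A=A+P; b=b+P@e
    x=np.linalg.solve(A,b); return x,[np.linalg.norm((np.eye(3)-np.outer(d,d))@(x-e)) for e,d in rays]
def cen(m):
    c=max(cv2.findContours(m.astype('uint8'),0,1)[0],key=cv2.contourArea)
    return cv2.fitEllipse(c)[0] if len(c)>=5 else c.mean((0,1))
E
python3 - <<'E'
from h import *
ims=[]
for n in ['side','top','wrist']:
    p=pose(n); im=camera(n); ims.append(im); cv2.imwrite(f'pics/{n}0.png',im[:,:,::-1])
    for q in ['selector_top','start_key_top','hob','pan','mug','oil','jar','bowl','flowerpot']:
        for r in silhouettes(n,q)[:2]:
            c=cen(r['mask']); print(n,q,round(r['conf'],2),np.round(r['rect']),np.round(c,1),int(r['mask'].sum()),np.round(plane(n,c,.095 if 'sel' in q else .082 if 'start' in q else .06,p),3))
print(arm.get_state()); print(get_calibration('wrist'))
E
```

```text
picsTraceback (most recent call last):
  File "<stdin>", line 7, in <module>
  File "h.py", line 14, in plane
    e,d=ray(name,px,p); return e+d*(z-e[2])/d[2]
        ~~~^^^^^^^^^^^
  File "h.py", line 12, in ray
    d=Rm@np.array([u[0],-u[1],-1]); return e,d/np.linalg.norm(d)
      ~~^~~~~~~~~~~~~~~~~~~~~~~~~~
ValueError: matmul: Input operand 1 has a mismatch in its core dimension 0, with gufunc signature (n?,k),(k,m?)->(n?,m?) (size 3 is different from 4)
```

```bash
python3 - <<'E'
s=open('h.py').read()
s=s.replace("np.array(c['rotation'])\n","R.from_quat(np.roll(c['rotation'],-1)).as_matrix()\n")
open('h.py','w').write(s)
E
python3 - <<'E'
from h import *
for n in ['side','top','wrist']:
    p=pose(n); im=camera(n); cv2.imwrite(f'pics/{n}0.png',im[:,:,::-1])
    for q in ['selector_top','start_key_top','hob','pan','mug','oil','jar','bowl','flowerpot']:
        for r in silhouettes(n,q)[:2]:
            c=cen(r['mask']); print(n,q,round(r['conf'],2),np.round(r['rect']),np.round(c,1),int(r['mask'].sum()),np.round(plane(n,c,.095 if 'sel' in q else .082 if 'start' in q else .06,p),3))
print(arm.get_state()); print(get_calibration('wrist'))
a=cv2.imread('pics/side0.png');b=cv2.imread('pics/top0.png')
cv2.imwrite('pics/m0.png',cv2.resize(np.hstack([a,b]),(800,300)))
E
```

```text
side selector_top 0.65 [235. 166. 361. 281.] [293.7 224.2] 6618 [ 0.553 -0.138  0.095]
side selector_top 0.31 [294. 111. 307. 158.] [299.4 139. ] 618 [0.659 0.334 0.095]
side hob 0.76 [237. 166. 361. 279.] [293.5 224.1] 6448 [ 0.559 -0.098  0.06 ]
side pan 0.85 [267. 183. 330. 238.] [297.1 211.1] 2822 [ 0.581 -0.04   0.06 ]
side mug 0.84 [240. 120. 265. 151.] [252.  135.4] 555 [0.492 0.455 0.06 ]
side oil 0.82 [291. 108. 310. 158.] [299.6 139.5] 648 [0.671 0.39  0.06 ]
side jar 0.68 [202. 123. 224. 158.] [211.  139.8] 524 [0.329 0.45  0.06 ]
side jar 0.18 [295. 176. 304. 182.] [298.4 175.7] 45 [0.621 0.148 0.06 ]
side bowl 0.93 [277. 343. 345. 413.] [312.6 375. ] 3667 [ 0.514 -0.584  0.06 ]
side flowerpot 0.84 [331. 154. 355. 188.] [343.  168.7] 674 [0.784 0.164 0.06 ]
top selector_top 0.92 [199. 148. 359. 254.] [277.1 200.8] 11370 [ 0.559 -0.035  0.095]
top selector_top 0.54 [ 86. 264. 124. 290.] [104.8 277. ] 839 [0.335 0.436 0.095]
top start_key_top 0.53 [219. 175. 230. 187.] [223.5 180.5] 76 [0.614 0.119 0.082]
top hob 0.66 [199. 149. 355. 255.] [277.3 200.6] 11248 [ 0.563 -0.035
[... 1212 characters left out ...]
52331, -0.07534321, -0.00509025]), 'gripper_force': 0.0, 'opening': 0.0856138688033075}
{'mtx': array([[334.40053573,   0.        , 280.46228933],
       [  0.        , 334.40053573, 210.54242613],
       [  0.        ,   0.        ,   1.        ]]), 'distortion': array([-0.05949929,  0.        ,  0.        ,  0.        ,  0.        ]), 'tool_from_camera': array([[-3.97895497e-04,  9.46532221e-01,  3.22609044e-01,
         8.46432400e-02],
       [ 9.99999907e-01,  3.22764804e-04,  2.86378123e-04,
         4.96624972e-04],
       [ 1.66939276e-04,  3.22609128e-01, -9.46532262e-01,
        -1.23783480e-01],
       [ 0.00000000e+00,  0.00000000e+00,  0.00000000e+00,
         1.00000000e+00]])}
```

View pics/top0.png

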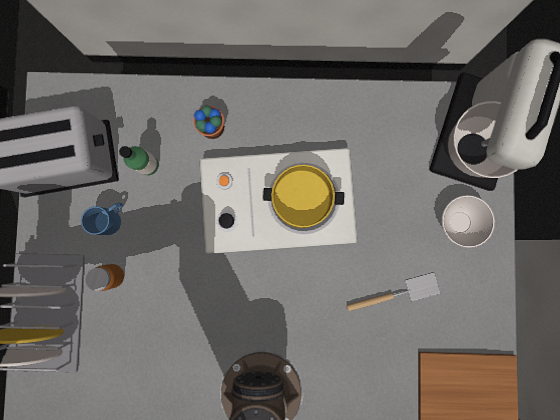

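View pics/side0.png

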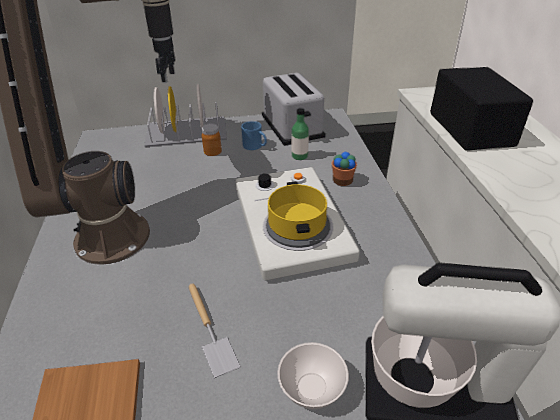

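Top view: knob at about (226,220), key at (224,181). Side view: knob at about (265,181), key at (298,177). The pan and the other things are well clear of both controls.

```bash
python3 - <<'E'
from h import *
def blob(im,x0,y0,x1,y1,f):
    s=im[y0:y1,x0:x1].astype(int); m=f(s); 
    n,l,st,c=cv2.connectedComponentsWithStats(m.astype('uint8')); k=1+st[1:,4].argmax(); return c[k]+[x0,y0],st[k]
dark=lambda s:s.max(2)<60
orange=lambda s:(s[...,0]-s[...,2]>90)
S=cv2.imread('pics/side0.png')[:,:,::-1];T=cv2.imread('pics/top0.png')[:,:,::-1]
for f,st,ss,z in [(dark,(212,208,242,234),(254,170,275,192),.079),(orange,(212,170,236,192),(288,168,308,180),.08)]:
    a,sa=blob(T,*st,f); b,sb=blob(S,*ss,f); print(a,sa,b,sb, tri([ray('top',a),ray('side',b)]),plane('top',a,z))
# hob edges at deck level from top view
for c in [(202,155),(207,251),(355,242),(347,149)]: print(plane('top',c,.06))
E
```

```text
[226.04022989 220.14367816] [  7   5  15  15 174] [264.41059603 180.46357616] [  5   4  12  14 151] (array([0.50005268, 0.10828617, 0.08223709]), [np.float64(0.001300089151328737), np.float64(0.0013000891513287528)]) [0.50150399 0.10862089 0.079     ]
[223.51282051 180.47435897] [ 7  6 10 10 78] [297.5        175.65217391] [ 6  5  8  7 46] (array([0.61325143, 0.11958277, 0.08050281]), [np.float64(0.0012274563123704475), np.float64(0.001227456312370573)]) [0.61455478 0.11954413 0.08      ]
[0.69050847 0.18748448 0.06      ]
[0.4125454  0.16260967 0.06      ]
[ 0.44884773 -0.26121243  0.06      ]
[ 0.71871931 -0.23445216  0.06      ]
```

apply_moves(
  increments=[
    [[0.58,-0.98,0],[0,0,-0.52],85],
    [[0.58,-0.98,0],[0,0,-0.52],85],
    [[0.58,-0.98,0],[0,0,-0.52],85],
    [[0.58,-0.98,0],[0,0,-0.52],85],
    [[0.58,-0.98,0],[0,0,-0.52],85],
    [[0.58,-0.98,0],[0,0,-0.52],85],
    [[0.58,-0.98,0],[0,0,-0.52],85],
    [[0.58,-0.98,0],[0,0,-0.52],85],
    [[0.58,-0.98,0],[0,0,-0.52],85],
    [[0.58,-0.98,0],[0,0,-0.52],85],
  ],
)

```text
t: 2.85
tcp_pos: [0.3288, 0.4035, 0.2502]
eef_rot: [-0.0, 0.877, -0.481, 0.0]
force: [-0.0, -0.5, 0.3]
opening: 0.0848
gripper_force: 0.0
```

apply_moves(
  increments=[
    [[0.58,-0.98,0],[0,0,-0.52],85],
    [[0.58,-0.98,0],[0,0,-0.52],85],
    [[0.58,-0.98,0],[0,0,-0.52],85],
    [[0.58,-0.98,0],[0,0,-0.52],85],
    [[0.58,-0.98,0],[0,0,-0.52],85],
    [[0.58,-0.98,0],[0,0,-0.52],85],
    [[0.58,-0.98,0],[0,0,-0.52],85],
    [[0.58,-0.98,0],[0,0,-0.52],85],
    [[0.58,-0.98,0],[0,0,-0.52],85],
    [[0.58,-0.98,0],[0,0,-0.52],85],
  ],
)

```text
t: 4.1
tcp_pos: [0.4736, 0.1584, 0.2502]
eef_rot: [0.0, -0.648, 0.761, -0.0]
force: [-0.1, 0.8, 0.1]
opening: 0.0852
gripper_force: 0.0
```

apply_moves(
  increments=[
    [[0.58,-0.98,0],[0,0,-0.52],85],
    [[0.5,-0.98,0],[0,0,-0.52],85],
    [[0,0,0],[0,0,0],85],
  ],
)

```text
t: 4.47
tcp_pos: [0.5006, 0.1089, 0.2499]
eef_rot: [-0.0, -0.591, 0.806, -0.0]
force: [-0.2, -0.4, -0.3]
opening: 0.085
gripper_force: 0.0
```

```bash
python3 - <<'E'
from h import *
p=pose('wrist'); im=camera('wrist'); cv2.imwrite('pics/w1.png',im[:,:,::-1]); np.savez('w1.npz',e=p[1],R=p[2])
for q in ['selector_top','start_key_top']:
    for r in silhouettes('wrist',q)[:2]: print(q,r['conf'],r['rect'],cen(r['mask']))
s=arm.get_state();print({k:np.round(s[k],4) for k in ['t','joint_pos','tcp_pos','eef_rot','force','moment']})
E
```

```text
selector_top 0.85 [0.0, 1.2, 384.8, 293.8] (209.75100708007812, 140.0068359375)
start_key_top 0.74 [157.7, 218.3, 187.5, 254.1] (173.2085723876953, 236.0272216796875)
{'t': np.float64(4.625), 'joint_pos': array([ 6.0150e-01,  8.9000e-02, -3.4130e-01, -1.0000e-04, -1.1405e+00,
       -9.0290e-01]), 'tcp_pos': array([0.5   , 0.1106, 0.25  ]), 'eef_rot': array([ 0.    , -0.5929,  0.8053,  0.    ]), 'force': array([ 0.4706, -0.0797,  0.6782]), 'moment': array([-0.029 , -0.0056, -0.0095])}
```

View pics/w1.png

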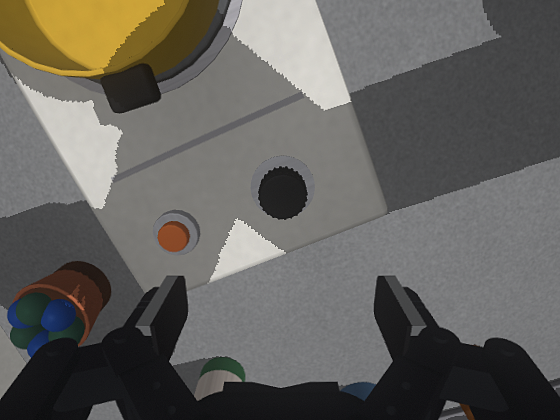

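Wrist view: knob at about (283,193), key top at (173,236), and the deck is clear around the knob. I'll take a second wrist view from a shifted, lower place.

apply_moves(
  increments=[
    [[-1,0,-1],[0,0,0],85],
    [[-1,0,-1],[0,0,0],85],
    [[0,0,0],[0,0,0],85],
    [[0,0,0],[0,0,0],85],
  ],
)

```text
t: 5.12
tcp_pos: [0.4507, 0.1114, 0.2008]
eef_rot: [0.001, -0.594, 0.805, -0.0]
force: [0.2, 0.4, 1.2]
opening: 0.085
gripper_force: 0.0
```

```bash
python3 - <<'E'
from h import *
p=pose('wrist'); im=camera('wrist'); cv2.imwrite('pics/w2.png',im[:,:,::-1])
d=np.load('w1.npz'); p1=(p[0],d['e'],d['R']); im1=cv2.imread('pics/w1.png')[:,:,::-1]
def proj(P,pp):
    q=(pp[2].T@(np.array(P)-pp[1]))*[1,-1,-1]
    return cv2.projectPoints(q[None],np.zeros(3),np.zeros(3),np.array(pp[0]['mtx']),np.array(pp[0]['distortion']))[0][0,0]
def blob(im,c,r,f):
    c=np.round(c).astype(int); x0,y0=c-r; s=im[y0:y0+2*r,x0:x0+2*r].astype(int)
    n,l,st,ct=cv2.connectedComponentsWithStats(f(s).astype('uint8')); k=1+st[1:,4].argmax()
    (ex,ey),ax,_=cv2.fitEllipse(max(cv2.findContours((l==k).astype('uint8'),0,1)[0],key=cv2.contourArea)); return ct[k]+[x0,y0],np.array([ex+x0,ey+y0]),ax
for nm,f,z in [('knob',lambda s:s.max(2)<60,.079),('key',lambda s:s[...,0]-s[...,2]>60,.08)]:
    P=[.501,.108,.08] if nm=='knob' else [.614,.119,.08]
    a=blob(im1,proj(P,p1),38 if nm=='knob' else 28,f); b=blob(im,proj(P,p),48 if nm=='knob' else 30,f)
    print(nm,a,b); print(tri([ray('w',a[0],p1),ray('w',b[0],p)]),plane('w',a[0],z,p1),plane('w',b[0],z,p))
s=arm.get_state();print(s['tcp_pos'],s['joint_pos'],s['force'],s['moment'])
E
```

```text
knob (array([282.247, 192.807]), array([282.25439072, 192.82401276]), (47.76780319213867, 51.488441467285156)) (array([220.93300596, 224.78639074]), array([220.89836502, 224.77882385]), (56.75271224975586, 62.21199417114258))
(array([0.50031456, 0.10822021, 0.08060028]), [np.float64(6.94618422843862e-05), np.float64(6.94618422844028e-05)]) [0.50043077 0.10872528 0.079     ] [0.50080294 0.10865528 0.079     ]
key (array([172.07331378, 236.61583578]), array([172.34232521, 236.3722496 ]), (28.664796829223633, 29.614755630493164)) (array([100.01160093, 271.46171694]), array([101.00746536, 271.19122696]), (32.52068328857422, 34.83375549316406))
(array([0.61512464, 0.11860861, 0.07814637]), [np.float64(0.0001347743421415242), np.float64(0.00013477434214155065)]) [0.61424849 0.11818252 0.08      ] [0.61371052 0.11781017 0.08      ]
[0.45102012 0.11142986 0.20090004] [ 6.68140523e-01  4.72667778e-02 -5.07780747e-01  4.97234032e-04
 -1.01406871e+00 -9.68602200e-01] [ 0.75907744  0.35380577 -0.49685147] [0.01294949 0.01258802 0.00639775]
```

View pics/w2.png

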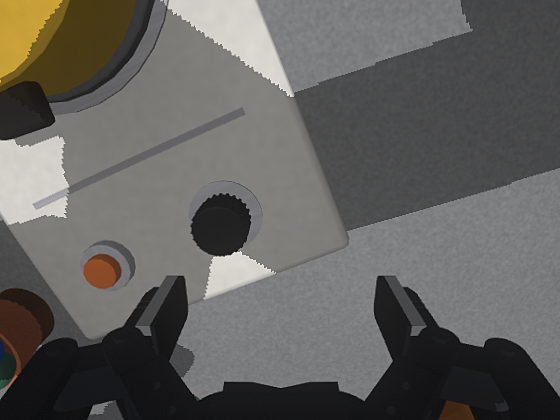

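Knob at (221,225) and key at (101,271) give knob (0.5005, 0.1085) at mid-height 0.08 and key (0.614, 0.118), matching the top and side views. I'll go over the knob, descend and close.

apply_moves(
  increments=[
    [[1,-0.1,0],[0,0,0],85],
    [[1,0,0],[0,0,0],85],
    [[0.02,0,-0.8],[0,0,0],85],
    [[0,0,-0.9],[0,0,0],85],
    [[0,0,-0.9],[0,0,0],85],
    [[0,0,-0.9],[0,0,0],75],
    [[0,0,-0.7],[0,0,0],65],
    [[0,0,-0.44],[0,0,0],60],
    [[0,0,0],[0,0,0],60],
  ],
)

```text
t: 6.3
tcp_pos: [0.5009, 0.1081, 0.0836]
eef_rot: [-0.0, -0.593, 0.805, -0.0]
force: [-0.1, 0.6, -0.8]
opening: 0.0599
gripper_force: 0.0
```

```bash
python3 - <<'E'
from h import *
p=pose('wrist'); im=camera('wrist'); cv2.imwrite('pics/w3.png',im[:,:,::-1])
s=arm.get_state();print(s['tcp_pos'],s['joint_pos'],s['force'],s['moment'])
E
```

```text
[0.50116126 0.10831237 0.08424522] [ 5.96396225e-01  2.69423437e-01 -5.53524121e-01  2.92862933e-04
 -7.47767655e-01 -8.97794609e-01] [-0.14225642 -0.38415748 -0.33236638] [-0.00446481 -0.00325833  0.0162738 ]
```

View pics/w3.png

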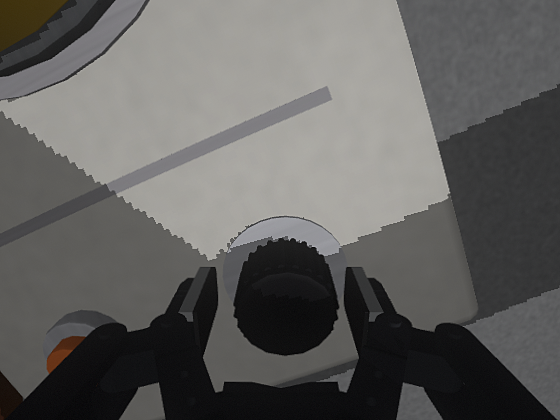

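Pads straddle the knob evenly (knob centre at about x=285, pads at 205–375). Closing.

```bash
cat > rd.py <<'E'
from h import *
M=[];F=[]
for i in range(3):
    camera('wrist'); s=arm.get_state(); M.append(s['moment']);F.append(s['force'])
q=s['eef_rot']; y=np.degrees(R.from_quat(np.roll(q,-1)).as_euler('zyx')[0])
print('t',s['t'],'Mz',np.round([m[2] for m in M],3),'mean',np.round(np.mean(M,0),3),'F',np.round(np.mean(F,0),1),'yaw',round(y,2),'j6',round(s['joint_pos'][5],3),'tcp',np.round(s['tcp_pos'],4),'op',round(s['opening'],4),round(s['gripper_force'],1))
E
python3 rd.py
```

```text
t 6.5 Mz [ 0.012  0.026 -0.016] mean [-0.012 -0.007  0.007] F [ 0.2 -0.1  0.5] yaw 107.26 j6 -0.898 tcp [0.5012 0.1084 0.0848] op 0.0606 0.0
```

apply_moves(
  increments=[
    [[0,0,0],[0,0,0],45],
    [[0,0,0],[0,0,0],38],
    [[0,0,0],[0,0,0],35],
    [[0,0,0],[0,0,0],35],
    [[0,0,0],[0,0,0],35],
  ],
)

```text
t: 7.12
tcp_pos: [0.499, 0.1084, 0.0852]
eef_rot: [-0.001, -0.593, 0.805, 0.001]
force: [-14.3, 4.8, 18.9]
opening: 0.0405
gripper_force: 58.9
```

```bash
python3 rd.py
```

```text
t 7.275 Mz [-0.001 -0.069 -0.062] mean [ 2.139  5.502 -0.044] F [-14.    5.8  18.8] yaw 107.27 j6 -0.898 tcp [0.499  0.1085 0.0853] op 0.0403 58.9
```

apply_moves(
  increments=[
    [[-0.06,0.02,0.05],[0,0,0],35],
    [[0,0,0],[0,0,0],35],
  ],
)

```text
t: 7.52
tcp_pos: [0.4987, 0.1086, 0.0855]
eef_rot: [-0.0, -0.593, 0.805, 0.0]
force: [-3.7, 1.4, 4.3]
opening: 0.0406
gripper_force: 62.4
```

```bash
python3 rd.py
```

```text
t 7.675 Mz [-0.021 -0.023  0.001] mean [ 0.534  2.125 -0.014] F [-6.   0.9  6.6] yaw 107.28 j6 -0.9 tcp [0.4988 0.1086 0.0854] op 0.0406 62.6
```

apply_moves(
  increments=[
    [[0,0,0],[0,0,0.5],35],
    [[0,0,0],[0,0,0],35],
  ],
)

```text
t: 7.92
tcp_pos: [0.4988, 0.1086, 0.0854]
eef_rot: [-0.0, -0.621, 0.784, 0.0]
force: [-5.1, 2.1, 5.8]
opening: 0.0404
gripper_force: 62.9
```

```bash
python3 rd.py
```

```text
t 8.075 Mz [-0.135 -0.167 -0.132] mean [ 0.5    2.127 -0.144] F [-5.2  1.5  7.3] yaw 103.29 j6 -0.831 tcp [0.4988 0.1086 0.0854] op 0.0406 62.9
```

apply_moves(
  increments=[
    [[0,0,0],[0,0,0.5],35],
    [[0,0,0],[0,0,0],35],
  ],
)

```text
t: 8.32
tcp_pos: [0.4988, 0.1085, 0.0854]
eef_rot: [-0.0, -0.648, 0.762, 0.0]
force: [-5.4, 0.7, 7.1]
opening: 0.0404
gripper_force: 62.9
```

```bash
python3 rd.py
```

```text
t 8.475 Mz [-0.201 -0.17  -0.137] mean [ 0.399  2.031 -0.169] F [-5.5  1.6  6.3] yaw 99.29 j6 -0.761 tcp [0.4988 0.1085 0.0854] op 0.0402 62.9
```

apply_moves(
  increments=[
    [[-0.02,0,0.02],[0,0,0.5],35],
    [[0,0,0],[0,0,0],35],
  ],
)

```text
t: 8.72
tcp_pos: [0.4988, 0.1086, 0.0856]
eef_rot: [-0.0, -0.674, 0.739, -0.0]
force: [0.1, -1.4, -1.7]
opening: 0.0405
gripper_force: 62.1
```

```bash
python3 rd.py
```

```text
t 8.875 Mz [0.149 0.176 0.221] mean [-0.161  0.024  0.182] F [ 0.3 -0.  -2.2] yaw 95.33 j6 -0.693 tcp [0.4988 0.1086 0.0856] op 0.0408 62.0
```

apply_moves(
  increments=[
    [[0,0,0],[0,0,0.5],35],
    [[0,0,0],[0,0,0],35],
  ],
)

```text
t: 9.12
tcp_pos: [0.4988, 0.1086, 0.0856]
eef_rot: [-0.0, -0.699, 0.715, -0.0]
force: [1.0, -1.8, -3.9]
opening: 0.0402
gripper_force: 62.0
```

```bash
python3 rd.py
```

```text
t 9.275 Mz [0.205 0.197 0.169] mean [-0.52  -0.636  0.191] F [ 2.1 -1.3 -5.3] yaw 91.36 j6 -0.623 tcp [0.4988 0.1086 0.0856] op 0.0404 61.9
```

apply_moves(
  increments=[
    [[0,0,0],[0,0,0.5],35],
    [[0,0,0],[0,0,0],35],
  ],
)

```text
t: 9.52
tcp_pos: [0.4989, 0.1086, 0.0856]
eef_rot: [-0.0, 0.723, -0.691, 0.0]
force: [3.1, -2.4, -6.4]
opening: 0.0401
gripper_force: 61.8
```

```bash
python3 rd.py
```

```text
t 9.675 Mz [0.109 0.087 0.027] mean [-0.785 -1.257  0.074] F [ 3.5 -2.2 -7.3] yaw 87.37 j6 -0.554 tcp [0.4988 0.1086 0.0856] op 0.04 61.8
```

apply_moves(
  increments=[
    [[0,0,0],[0,0,0.5],35],
    [[0,0,0],[0,0,0],35],
  ],
)

```text
t: 9.93
tcp_pos: [0.4988, 0.1086, 0.0856]
eef_rot: [-0.0, 0.747, -0.665, 0.0]
force: [4.8, -1.4, -8.5]
opening: 0.0401
gripper_force: 61.4
```

```bash
python3 rd.py
```

```text
t 10.075 Mz [-0.031 -0.078 -0.055] mean [-0.925 -1.596 -0.055] F [ 4.2 -2.6 -7.7] yaw 83.38 j6 -0.484 tcp [0.4988 0.1086 0.0856] op 0.0404 61.4
```

apply_moves(
  increments=[
    [[0,0,0],[0,0,0.5],35],
    [[0,0,0],[0,0,0],35],
  ],
)

```text
t: 10.32
tcp_pos: [0.4989, 0.1086, 0.0857]
eef_rot: [-0.0, 0.77, -0.638, 0.0]
force: [4.9, -2.0, -8.7]
opening: 0.0403
gripper_force: 61.4
```

```bash
python3 rd.py
```

```text
t 10.475 Mz [-0.185 -0.138 -0.182] mean [-0.962 -1.679 -0.168] F [ 4.7 -2.7 -8.7] yaw 79.39 j6 -0.414 tcp [0.4989 0.1086 0.0856] op 0.0405 61.4
```

apply_moves(
  increments=[
    [[0,0,0],[0,0,0.5],35],
    [[0,0,0],[0,0,0],35],
  ],
)

```text
t: 10.72
tcp_pos: [0.4989, 0.1086, 0.0856]
eef_rot: [-0.0, 0.792, -0.611, 0.0]
force: [4.7, -2.3, -9.4]
opening: 0.0402
gripper_force: 61.4
```

```bash
python3 rd.py
```

```text
t 10.875 Mz [-0.112 -0.18  -0.169] mean [-1.009 -1.788 -0.154] F [ 4.9 -2.5 -8.6] yaw 75.39 j6 -0.345 tcp [0.4989 0.1086 0.0857] op 0.0403 61.4
```

apply_moves(
  increments=[
    [[0,0,0],[0,0,0.8],35],
    [[0,0,0],[0,0,0.75],35],
    [[0,0,0],[0,0,0],35],
  ],
)

```text
t: 11.25
tcp_pos: [0.4991, 0.1086, 0.0857]
eef_rot: [-0.0, 0.853, -0.522, 0.0]
force: [5.4, -2.3, -8.7]
opening: 0.0401
gripper_force: 61.6
```

```bash
python3 rd.py
```

```text
t 11.4 Mz [0.021 0.077 0.029] mean [-1.039 -1.971  0.042] F [ 5.5 -2.8 -9.3] yaw 62.97 j6 -0.128 tcp [0.4991 0.1086 0.0856] op 0.0406 61.6
```

apply_moves(
  increments=[
    [[0,0,0],[0,0,0.7],35],
    [[0,0,0],[0,0,0],35],
  ],
)

```text
t: 11.65
tcp_pos: [0.4991, 0.1087, 0.0857]
eef_rot: [-0.0, 0.878, -0.48, 0.0]
force: [6.6, -2.3, -10.2]
opening: 0.0402
gripper_force: 61.6
```

```bash
python3 rd.py
```

```text
t 11.8 Mz [-0.12  -0.159 -0.073] mean [-1.069 -2.021 -0.117] F [ 6.2 -2.3 -9.1] yaw 57.39 j6 -0.03 tcp [0.4991 0.1087 0.0857] op 0.0401 61.6
```

apply_moves(
  increments=[
    [[0,0,0],[0,0,0.5],35],
    [[0,0,0],[0,0,0],35],
  ],
)

```text
t: 12.05
tcp_pos: [0.4991, 0.1086, 0.0857]
eef_rot: [-0.0, 0.894, -0.449, 0.0]
force: [6.0, -1.7, -9.1]
opening: 0.0406
gripper_force: 61.6
```

```bash
python3 rd.py
```

```text
t 12.2 Mz [-0.225 -0.207 -0.133] mean [-1.065 -2.099 -0.188] F [ 6.1 -2.8 -9.5] yaw 53.39 j6 0.039 tcp [0.4992 0.1087 0.0857] op 0.0402 61.6
```

apply_moves(
  increments=[
    [[0,0,0],[0,0,0.9],35],
    [[0,0,0],[0,0,0.9],35],
    [[0,0,0],[0,0,0],35],
  ],
)

```text
t: 12.58
tcp_pos: [0.4993, 0.1088, 0.0857]
eef_rot: [-0.0, 0.943, -0.333, 0.0]
force: [6.3, -2.8, -10.1]
opening: 0.0403
gripper_force: 61.7
```

```bash
python3 rd.py
```

```text
t 12.725 Mz [ 0.011 -0.036  0.026] mean [-0.992 -2.259  0.   ] F [ 6.1 -2.8 -9.5] yaw 38.97 j6 0.291 tcp [0.4993 0.1087 0.0857] op 0.0406 61.7
```

apply_moves(
  increments=[
    [[0,0,0],[0,0,0.7],35],
    [[0,0,0],[0,0,0],35],
  ],
)

```text
t: 12.98
tcp_pos: [0.4993, 0.1088, 0.0857]
eef_rot: [-0.0, 0.958, -0.287, 0.0]
force: [6.9, -2.7, -10.4]
opening: 0.0405
gripper_force: 61.7
```

```bash
python3 rd.py
```

```text
t 13.125 Mz [-0.14  -0.149 -0.154] mean [-0.965 -2.328 -0.148] F [  5.9  -2.9 -10. ] yaw 33.38 j6 0.388 tcp [0.4993 0.1088 0.0857] op 0.0409 61.7
```

apply_moves(
  increments=[
    [[0,0,0],[0,0,0.7],35],
    [[0,0,0],[0,0,0.7],35],
    [[0,0,0],[0,0,0.74],35],
    [[0,0,0],[0,0,0],35],
  ],
)

```text
t: 13.62
tcp_pos: [0.4994, 0.1089, 0.0857]
eef_rot: [-0.0, 0.99, -0.141, 0.001]
force: [6.3, -2.5, -10.9]
opening: 0.0404
gripper_force: 61.8
```

```bash
python3 rd.py
```

```text
t 13.775 Mz [-0.028 -0.006  0.013] mean [-0.848 -2.389 -0.007] F [  6.2  -2.  -10.4] yaw 16.24 j6 0.687 tcp [0.4994 0.1089 0.0857] op 0.0402 61.8
```

apply_moves(
  increments=[
    [[0,0,0],[0,0,0.7],35],
    [[0,0,0],[0,0,0],35],
  ],
)

```text
t: 14.02
tcp_pos: [0.4994, 0.109, 0.0857]
eef_rot: [-0.0, 0.996, -0.092, 0.001]
force: [6.7, -1.3, -11.4]
opening: 0.0403
gripper_force: 61.8
```

```bash
python3 rd.py
```

```text
t 14.175 Mz [-0.348 -0.298 -0.337] mean [-0.731 -2.437 -0.328] F [  6.6  -1.9 -10.5] yaw 10.68 j6 0.785 tcp [0.4994 0.109  0.0857] op 0.0401 61.8
```

apply_moves(
  increments=[
    [[0,0,0],[0,0,0.12],35],
    [[0,0,0],[0,0,0],35],
  ],
)

```text
t: 14.42
tcp_pos: [0.4995, 0.109, 0.0857]
eef_rot: [-0.0, 0.996, -0.085, 0.001]
force: [6.9, -1.4, -11.0]
opening: 0.0405
gripper_force: 61.7
```

```bash
python3 rd.py
```

```text
t 14.575 Mz [-0.429 -0.392 -0.36 ] mean [-0.728 -2.486 -0.394] F [  6.4  -1.7 -10.6] yaw 9.73 j6 0.801 tcp [0.4994 0.109  0.0857] op 0.0405 61.8
```

Torque rises at the stop's 5 N m/rad rate, so this is the stop. Rest is at yaw 16.2° and spacing about 22.8°, so the fourth click is at yaw ≈107.4°.

apply_moves(
  increments=[
    [[0,0,0],[0,0,-0.5],35],
    [[0,0,0],[0,0,-0.7],35],
    [[0,0,0],[0,0,-0.7],35],
    [[0,0,0],[0,0,-0.7],35],
    [[0,0,0],[0,0,-0.7],35],
    [[0,0,0],[0,0,-0.7],35],
    [[0,0,0],[0,0,-0.7],35],
    [[0,0,0],[0,0,-0.7],35],
    [[0,0,0],[0,0,0],35],
  ],
)

```text
t: 15.7
tcp_pos: [0.4992, 0.1087, 0.0857]
eef_rot: [-0.0, 0.895, -0.446, 0.0]
force: [5.4, -2.3, -9.3]
opening: 0.0405
gripper_force: 61.9
```

```bash
python3 rd.py
```

```text
t 15.85 Mz [-0.199 -0.21  -0.249] mean [-1.049 -2.108 -0.219] F [ 6.5 -2.9 -9.5] yaw 52.91 j6 0.048 tcp [0.4991 0.1087 0.0857] op 0.0403 61.9
```

apply_moves(
  increments=[
    [[0,0,0],[0,0,-0.7],35],
    [[0,0,0],[0,0,-0.7],35],
    [[0,0,0],[0,0,-0.7],35],
    [[0,0,0],[0,0,-0.7],35],
    [[0,0,0],[0,0,-0.7],35],
    [[0,0,0],[0,0,-0.7],35],
    [[0,0,0],[0,0,-0.7],35],
    [[0,0,0],[0,0,-0.7],35],
    [[0,0,0],[0,0,-0.7],35],
    [[0,0,0],[0,0,0],35],
  ],
)

```text
t: 17.1
tcp_pos: [0.4986, 0.1086, 0.0857]
eef_rot: [-0.0, -0.621, 0.784, 0.0]
force: [3.7, -1.9, -7.7]
opening: 0.0405
gripper_force: 62.1
```

```bash
python3 rd.py
```

```text
t 17.25 Mz [-0.184 -0.202 -0.172] mean [-0.656 -1.27  -0.186] F [ 4.2 -1.5 -7.8] yaw 103.12 j6 -0.829 tcp [0.4986 0.1086 0.0856] op 0.0406 62.1
```

apply_moves(
  increments=[
    [[0,0,0],[0,0,-0.54],35],
    [[0,0,0],[0,0,0],35],
  ],
)

```text
t: 17.5
tcp_pos: [0.4986, 0.1086, 0.0856]
eef_rot: [-0.0, -0.592, 0.806, 0.0]
force: [4.1, -2.1, -9.0]
opening: 0.0406
gripper_force: 62.1
```

```bash
python3 rd.py
```

```text
t 17.65 Mz [-0.022 -0.022 -0.103] mean [-0.581 -1.233 -0.049] F [ 3.1 -1.6 -8.6] yaw 107.4 j6 -0.904 tcp [0.4986 0.1086 0.0857] op 0.0402 62.1
```

apply_moves(
  increments=[
    [[0,0,0],[0,0,0],60],
    [[0,0,0],[0,0,0],60],
    [[0,0,0],[0,0,0],60],
    [[0,0,1],[0,0,0],60],
    [[0,0,1],[0,0,0],60],
    [[0,0,0.5],[0,0,0],60],
    [[0,0,0],[0,0,0],60],
  ],
)

```text
t: 18.52
tcp_pos: [0.499, 0.1089, 0.1489]
eef_rot: [0.001, -0.591, 0.806, 0.0]
force: [-0.3, -0.1, -0.4]
opening: 0.0603
gripper_force: 0.0
```

```bash
python3 rd.py
```

```text
t 18.675 Mz [-0.002 -0.001 -0.013] mean [-0.018  0.013 -0.005] F [-0.5 -0.3 -0.5] yaw 107.52 j6 -0.905 tcp [0.4981 0.1084 0.1473] op 0.0599 0.0
```

apply_moves(
  increments=[
    [[1,0.1,0],[0,0,0],0],
    [[1,0.1,0],[0,0,0],0],
    [[1,0.1,0],[0,0,0],0],
    [[1,0.08,0],[0,0,0],0],
    [[0.58,0,0],[0,0,0],0],
    [[0,0,0],[0,0,0],0],
    [[0,0,0],[0,0,0],0],
  ],
)

```text
t: 19.55
tcp_pos: [0.6124, 0.1179, 0.1478]
eef_rot: [-0.001, -0.591, 0.807, 0.0]
force: [0.1, -0.2, 0.9]
opening: -0.0001
gripper_force: 0.0
```

```bash
python3 rd.py; python3 - <<'E'
from h import *
a=camera('top')[140:260,190:310];b=camera('side')[110:230,220:340]
cv2.imwrite('pics/k1.png',cv2.resize(np.hstack([a,b])[:,:,::-1],(800,400)))
E
```

```text
t 19.7 Mz [-0.009 -0.007  0.059] mean [-0.011 -0.009  0.014] F [0.1 0.3 0.4] yaw 107.49 j6 -0.808 tcp [0.6126 0.1182 0.1485] op -0.0 0.0
```

View pics/k1.png

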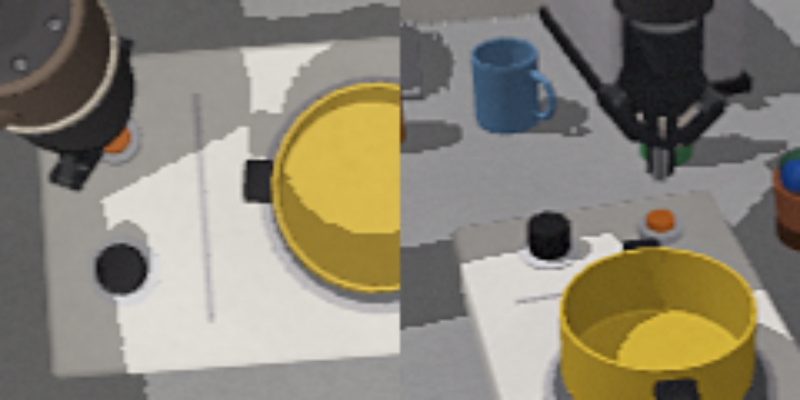

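The closed tips stand directly above the orange key (right crop: tips at (660,175), key at (660,220)), and the knob stands undisturbed. Pressing.

apply_moves(
  increments=[
    [[0,0,-0.9],[0,0,0],0],
    [[0,0,-0.8],[0,0,0],0],
    [[0,0,-0.07],[0,0,0],0],
    [[0,0,0],[0,0,0],0],
  ],
)

```text
t: 20.3
tcp_pos: [0.6134, 0.1183, 0.1047]
eef_rot: [0.0, -0.591, 0.806, -0.0]
force: [-0.7, 0.1, 0.6]
opening: 0.0001
gripper_force: 0.0
```

apply_moves(
  increments=[
    [[0,0,-0.12],[0,0,0],0],
    [[0,0,-0.08],[0,0,0],0],
    [[0,0,0],[0,0,0],0],
  ],
)

```text
t: 20.68
tcp_pos: [0.6136, 0.1183, 0.0995]
eef_rot: [0.001, -0.591, 0.806, -0.0]
force: [0.8, 0.9, 2.3]
opening: -0.0002
gripper_force: 1.0
```

```bash
python3 rd.py
```

```text
t 20.825 Mz [-0.022  0.025 -0.066] mean [ 0.279 -0.207 -0.021] F [0.9 0.4 2.4] yaw 107.49 j6 -0.808 tcp [0.6136 0.1184 0.0994] op -0.0002 1.1
```

apply_moves(
  increments=[
    [[0,0,-0.08],[0,0,0],0],
    [[0,0,-0.08],[0,0,0],0],
    [[0,0,0],[0,0,0],0],
  ],
)

```text
t: 21.2
tcp_pos: [0.6136, 0.1184, 0.0952]
eef_rot: [0.0, -0.591, 0.806, -0.0]
force: [0.3, 0.8, 4.2]
opening: -0.0002
gripper_force: 2.3
```

```bash
python3 rd.py
```

```text
t 21.35 Mz [-0.009 -0.016 -0.019] mean [ 0.585 -0.474 -0.015] F [0.9 2.1 4. ] yaw 107.5 j6 -0.808 tcp [0.6136 0.1184 0.0953] op 0.0002 2.3
```

apply_moves(
  increments=[
    [[0,0,-0.05],[0,0,0],0],
    [[0,0,0],[0,0,0],0],
  ],
)

```text
t: 21.6
tcp_pos: [0.6136, 0.1183, 0.0947]
eef_rot: [0.001, -0.591, 0.806, -0.0]
force: [-0.9, 0.9, 10.7]
opening: 0.0002
gripper_force: 5.2
```

apply_moves(
  increments=[
    [[0,0,-0.04],[0,0,0],0],
    [[0,0,0],[0,0,0],0],
  ],
)

```text
t: 21.85
tcp_pos: [0.6137, 0.1183, 0.0946]
eef_rot: [0.001, -0.592, 0.806, -0.0]
force: [-4.3, 1.3, 16.0]
opening: 0.0001
gripper_force: 8.4
```

```bash
python3 rd.py
```

```text
t 22.0 Mz [-0.015  0.003 -0.036] mean [ 0.613  1.268 -0.016] F [-2.9  1.1 16.4] yaw 107.47 j6 -0.808 tcp [0.6137 0.1183 0.0946] op 0.0001 8.3
```

Bottomed out: the force jumped well past 5 N with the tips at 0.076. Letting go and rising.

apply_moves(
  increments=[
    [[0,0,0.4],[0,0,0],0],
    [[0,0,1],[0,0,0],0],
    [[0,0,1],[0,0,0],0],
    [[0,0,1],[0,0,0],0],
    [[0,0,1],[0,0,0],0],
    [[0,0,0],[0,0,0],0],
    [[0,0,0],[0,0,0],0],
  ],
)

```text
t: 22.88
tcp_pos: [0.6122, 0.1178, 0.2016]
eef_rot: [-0.001, -0.591, 0.807, 0.0]
force: [0.0, -0.4, -0.7]
opening: 0.0001
gripper_force: 0.0
```

```bash
python3 rd.py; python3 - <<'E'
from h import *
cv2.imwrite('pics/k2.png',camera('wrist')[:,:,::-1])
E
```

```text
t 23.025 Mz [-0.041  0.002 -0.018] mean [ 0.015  0.011 -0.019] F [-0.2  0.1 -0. ] yaw 107.52 j6 -0.808 tcp [0.6125 0.1178 0.2015] op 0.0 0.0
```

View pics/k2.png

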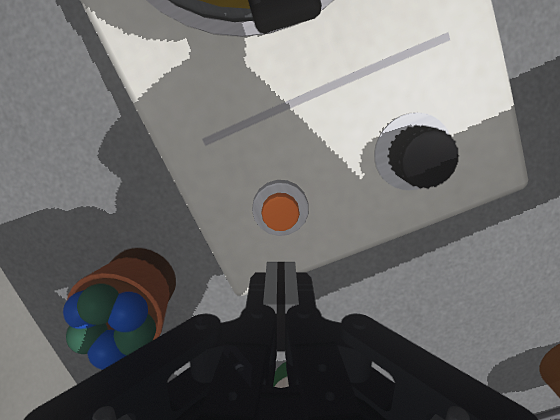

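The key (280,212) is up again, the knob (423,157) is untouched and the gripper is clear of everything.

```bash
python3 -c "
from bench import ticket
print(ticket.hand_in())"
```

```text
the job is handed in; nothing more can be done
None
```

The job is handed in, with no verdict returned: I turned the selector back to its end stop (about 0.4 N m), then clockwise to the fourth click, and pressed the start key fully and let it go at about 22 s, touching nothing else.

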